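# Sort the emptied odds-and-ends drawer

## Task

Sort the odds and ends on the worktop: stand both spice jars upright in the wooden caddy, one in each bay, lay the matchbox and the lighter flat in the red tray, and put the battery in the blue tray. Leave the tomato and the mug where they are.

Things in the scene. Friction and masses are not known exactly. Their poses are not given: they have to be found in the camera images.
- red_cap_jar: spice jar with a red cap and a brown label, standing upright, 45 mm diameter, 106 mm tall; origin at the centre of its underside, z up
- white_cap_jar: spice jar with a white cap whose top is partly dark blue, standing upright, 47 mm diameter, 98 mm tall; origin at the centre of its underside, z up
- matchbox: red and yellow box of matches lying flat, 36 mm (its x) by 53 mm (its y) by 15 mm high; origin at the centre of its underside, z up
- lighter: small blue lighter with a light grey end lying flat, 72 mm long (its x) by 24 mm (its y) by 12 mm high; origin at the centre of its underside, z up
- battery: small red and light grey battery cell lying on its side, 50 mm long along its y axis, 16 mm diameter; origin on its rounded side at mid-length, about 7.5 mm from the centre line (the cell's centre is the origin + 7.5 mm along its own z; as placed at the start z is up and the origin is about 1 mm above the surface)
- spice_caddy: light wooden caddy with two open bays side by side, fixed to the worktop; 84 mm (its x) by 160 mm (its y), walls 8 mm thick and 40 mm high, floor 4 mm thick; each bay is 68 mm by 68 mm inside, centred at x = 0 and y = +38 mm or -38 mm in its frame; origin at the centre of its underside, z up
- red_tray: red plastic open tray, fixed to the worktop; 120 mm (its x) by 160 mm (its y), walls 4 mm thick and 25 mm high (a rounded lip adds 2 mm), floor 4 mm thick; origin at the centre of its underside, z up
- blue_tray: blue plastic open tray, fixed to the worktop; 100 mm (its x) by 120 mm (its y), walls 4 mm thick and 25 mm high (a rounded lip adds 2 mm), floor 4 mm thick; origin at the centre of its underside, z up
- tomato: red tomato, 75 mm across, 79 mm high, to be left alone; origin at the centre of its underside
- mug: pink and white mug, 90 mm across (122 mm with its handle), 105 mm tall, to be left alone; origin at table level under the middle of its outline, handle included (its handle points along its -y)

How it is judged (in metres and radians):
At the end, for the whole second after the job is handed in: Both jars upright (8 degrees) on the caddy floor, one per bay; matchbox and lighter flat (14 degrees) inside the red tray, on its floor or on one another; battery lying on the floor of the blue tray; all released and at rest; tomato and mug not moved over 30 mm (x of red_cap_jar in the frame of spice_caddy between -0.034 and 0.034 m and y of red_cap_jar in the frame of spice_caddy between -0.072 and 0.072 m and z of each of red_cap_jar, white_cap_jar in the frame of spice_caddy below 0.01 m and angle between each of red_cap_jar, white_cap_jar's own z axis and vertical below 0.14 rad and x of white_cap_jar in the frame of spice_caddy between -0.034 and 0.034 m and y of white_cap_jar in the frame of spice_caddy between -0.072 and 0.072 m and x of matchbox in the frame of red_tray between -0.047 and 0.047 m and y of matchbox in the frame of red_tray between -0.067 and 0.067 m and z of each of matchbox, lighter in the frame of red_tray below 0.024 m and angle between each of matchbox, lighter's own z axis and vertical below 0.25 rad and x of lighter in the frame of red_tray between -0.047 and 0.047 m and y of lighter in the frame of red_tray between -0.067 and 0.067 m and x of battery in the frame of blue_tray between -0.046 and 0.046 m and y of battery in the frame of blue_tray between -0.056 and 0.056 m and z of battery in the frame of blue_tray below 0.023 m and linear speed of each of red_cap_jar, white_cap_jar, matchbox, lighter, battery below 0.02 m/s); the robot touches nothing.
It fails at once if the tomato is moved more than 30 mm (distance of tomato from where it was at the start of the episode above 0.03 m).
It fails at once if the mug is moved more than 30 mm or tipped (distance of mug from where it was at the start of the episode above 0.03 m or angle between mug's own z axis and vertical above 0.3 rad).
It also fails if it takes over 120 s, if anything falls off the work surface, if the arm or the gripper's body presses on something with over 40 N, if the wrist force passes 120 N, or if a joint passes its speed limit or range.

## Robot

A 6-joint arm with a two-finger parallel gripper is mounted at the origin on a cart in front of the work surface, level with it; the furniture and walls round the work are solid. World frame = base frame: x ahead of the robot, y to its left, z up, the work surface at z = 0. Lengths are in m, angles in degrees, forces in N, time in s.
With the tool pointing down it reaches from about 0.35 to 0.775 m from the base axis. Payload 5.5 kg.
Tool frame: the origin (TCP) lies between the finger pads; the fingertips stand 17 mm ahead of it and the grasp point (between the pads) lies 2 mm behind it; z points along the fingers, y is the line along which they close (so a half turn about z gives the same grasp; the last joint's range is limited). The gripper opens to 85 mm and grips with 20 to 120 N. Pads are 22 mm wide; open, the fingers measure 114 mm over their backs; the gripper's body (76 mm by 85 mm) begins 54 mm behind the grasp point. The pads swing forward as they close: fully open they stand 13 mm farther back than shut.
Start: joints at [-74.118, 17.945, 2.641, 74.691, 0, 82.002], TCP at [0.233, -0.526, 0.248] pointing down, gripper open.
Joint ranges: [-158.12, 158.12], [-49.38, 96.58], [-58.88, 72.47], [-126.05, 133.96], [-84.25, 85.87], [-180, 180]. Speed limits (degrees/s): [147.25, 147.25, 180, 180, 180, 180].

## Interface

Orientations are given as a 3x3 rotation matrix whose columns are the frame's x, y, z axes.
In Python, from plant import state, read_camera, camera_model, close_job gives the robot as it stands. The module is installed in compiled form; this text tells all that it offers.
- The arm moves only by the tool play_rows, never from a script. Its argument "rows" is a list that holds one entry, the list of rows, each a list of 5 numbers: the shift along the tool's x, y, z in m, then the turn about the tool's z in rad, then the opening, from 0 (shut) to 1 (fully open). In form: [[[tx, ty, tz, spin, hand], ...]]. A call has exactly 10 rows; each row shifts and turns the commanded pose from where the row before left it, along the tool's axes as they then stand; what a row does not reach is not made up. A row lasts 1/10 s, in which the tool goes at most 50 mm and 8.59 degrees, less where a joint would pass 70% of its speed; a pose out of reach is approached as far as the arm can. A call is refused whole if a number of a shift passes 0.05 or a number of a turn 0.15, either way. A call with a gripper value outside its range is refused whole. The fingers move at their own pace and stop on an object; "force" is the grip in N (left out, the last holds). Time passes only in rows, so rows that do not move let the fingers close, or fill a call up. It gives the time, the measured TCP pose, the force, the opening and the grip force at its end, in the units of the state.
- state(): the state, without advancing time (a new reading comes with each control period).
- read_camera(name): name is "scene" or "top" or "wrist"; returns (picture, depth): 384x512x3 uint8, red, green, blue; 384x512 float32, m along the optical axis (not along the pixel's ray), 0 where there is no reading.
- camera_model(name): a dict with "fx", "fy", "cx", "cy" (pixels), "camera_from_world" (4x4, takes a point from world to camera coordinates). Camera axes: x right, y up, looking along -z (the intrinsics and any distortion apply to the point x, -y, -z); pixel columns grow to the right and rows downward; lengths in m; the calibration is good to about 2 mm. A picture is of the moment at which its call begins: read the wrist's pose just before it. camera_model takes no time and is no camera call; for the wrist camera it gives the pose at the moment of the call.
- close_job(): hands the job in; it is judged then, once.
The state is a dict: "clock": time; "joints": joint angles; "joint_velocities": joint speeds; "joint_torque": joint torques, N m; "position": TCP position; "ee_rot": TCP orientation; "ft_force": force on the tool from outside, world axes, zero at the start; "ft_torque": the same for the moment, N m; "opening": finger opening in m; "grip_force": force on a finger pad.
Only numpy, scipy, OpenCV 4.12 (cv2) and the standard library are available. Lean on these libraries where they do the work, as an engineer would, in place of code of your own. Each camera call takes 0.05 s, during which the arm holds its last target. There are 200 camera calls.

## Working session

There is one attempt and no reset: what is moved stays moved. The work goes in short steps, Python scripts to look and compute and a tool call to move; the robot and the scene stay as the last step left them, time stands still between calls to the robot, and variables do not carry over. Pictures are saved under pics/ and viewed, at most 14 in all, crops included, and the job is handed in when it is done.

Besides the shell and the picture viewer there is one more tool, called after "Call:" by a JSON object that holds its "method" and its "body", one argument or row to a line. play_rows: Moves the arm, as the interface text tells. Its arguments: {"type":"object","properties":{"rows":{"type":"array"},"force":{"type":"number"}},"required":["rows"]}

```bash
mkdir -p pics; cat > h.py <<'E'
import numpy as np, cv2
from plant import state, read_camera, camera_model, close_job
def pts(name,d,m=None):
    m=m or camera_model(name)
    v,u=np.mgrid[0:d.shape[0],0:d.shape[1]]
    P=np.stack([(u-m['cx'])/m['fx']*d,-(v-m['cy'])/m['fy']*d,-d,np.ones_like(d)],-1)
    return (P@np.linalg.inv(np.array(m['camera_from_world'])).T)[...,:3]
def save(n,im): cv2.imwrite('pics/'+n+'.png',im[...,::-1])
E
python3 - <<'E'
from h import *
s=state();print(s['position'],np.round(s['ee_rot'],3).tolist(),s['opening'])
for n in('top','scene'):
    m=camera_model(n);print({k:(np.round(v,3).tolist()) for k,v in m.items()})
    im,d=read_camera(n);np.savez(n+'.npz',im=im,d=d);save(n,im)
E
```

```text
[ 0.23263794 -0.52530311  0.24737053] [[0.914, 0.405, -0.001], [0.405, -0.914, 0.002], [0.0, -0.002, -1.0]] 0.08515384226906376
{'fx': 436.656, 'fy': 436.656, 'cx': 252.019, 'cy': 190.135, 'camera_from_world': [[0.011, -1.0, 0.021, -0.03], [0.985, 0.015, 0.172, -0.544], [-0.172, 0.019, 0.985, -1.371], [0.0, 0.0, 0.0, 1.0]]}
{'fx': 476.657, 'fy': 476.657, 'cx': 255.908, 'cy': 204.152, 'camera_from_world': [[-0.75, -0.662, 0.001, 0.398], [0.364, -0.412, 0.835, -0.225], [-0.553, 0.627, 0.55, -1.606], [0.0, 0.0, 0.0, 1.0]]}
```

View pics/top.png

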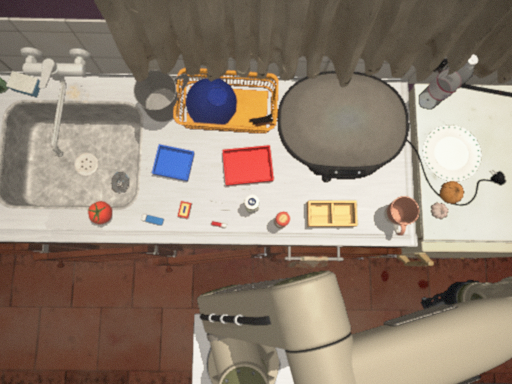

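View pics/scene.png

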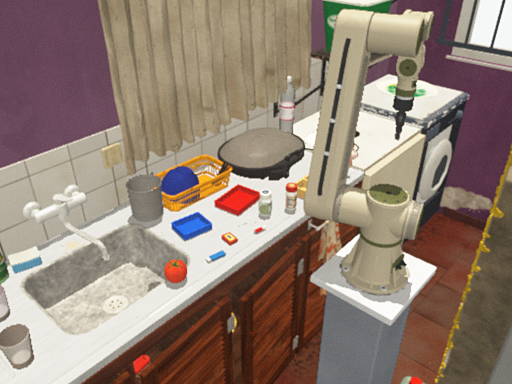

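The top view shows the blue tray at (174,163), red tray (248,166), white jar (252,204), red jar (283,219), caddy (331,214), matchbox (185,210), lighter (153,219), battery (219,224), mug (403,212) and tomato (100,212). The scene view agrees with this. Next I measure positions.

```bash
python3 - <<'E'
from h import *
z=np.load('top.npz');im,d=z['im'],z['d'];P=pts('top',d)
hsv=cv2.cvtColor(im,cv2.COLOR_RGB2HSV)
H,S,V=[hsv[...,i].astype(int) for i in range(3)]
print('table z',[P[r,c].round(3).tolist() for r,c in((190,215),(235,250),(190,380),(230,180))])
reg=dict(blue=(145,140,60,50),red=(218,140,60,50),caddy=(300,195,62,38),match=(173,197,25,24),light=(138,209,32,18),batt=(206,215,26,16),wjar=(240,190,28,26),rjar=(270,205,26,28),mug=(380,190,45,52),tom=(80,195,40,35))
for n,(x,y,w,h) in reg.items():
    sl=np.s_[y:y+h,x:x+w];p=P[sl]
    if n in('blue','red','caddy','match','light','batt','tom'):
        mk=S[sl]>110
    else: mk=p[...,2]>0.03
    mk=mk&(d[sl]>0)
    mk=cv2.morphologyEx(mk.astype(np.uint8),cv2.MORPH_OPEN,np.ones((2,2)))
    k,lab,st,_=cv2.connectedComponentsWithStats(mk);b=1+np.argmax(st[1:,4]);mk=lab==b
    q=p[mk];top=np.percentile(q[:,2],95)
    if n in('blue','red','caddy'): q=q[q[:,2]>top-.012]
    if n in('wjar','rjar'): q=q[q[:,2]>top-.008]
    r=cv2.minAreaRect((q[:,:2]*1000).astype(np.float32))
    box=cv2.boxPoints(r)
    print(n,len(q),'z',q[:,2].min().round(3),top.round(3),'c',np.round(r[0],1),'wh',np.round(r[1],1),'ang',round(r[2],1),'mean',q[:,:2].mean(0).round(3))
x=cv2.resize(im[130:245,80:430],None,fx=2.28,fy=2.28,interpolation=cv2.INTER_CUBIC);save('crop',x)
E
```

```text
table z [[0.552, 0.1, -0.001], [0.402, -0.019, 0.002], [0.56, -0.458, -0.005], [0.416, 0.212, -0.003]]
blue 185 z 0.016 0.028 c [520.3 121.9] wh [478.  144.5] ang 45.0 mean [0.621 0.228]
red 253 z 0.016 0.028 c [499.4 -25.2] wh [389.2 159.8] ang 6.5 mean [ 0.619 -0.016]
caddy 136 z 0.031 0.043 c [ 426.9 -170.9] wh [117.6 415.6] ang 20.1 mean [ 0.475 -0.304]
match 108 z -0.003 0.021 c [408.4 100.9] wh [284.7  57.7] ang 53.3 mean [0.478 0.194]
light 92 z 0.005 0.017 c [444.6 293.2] wh [53.2 18.4] ang 76.8 mean [0.445 0.293]
batt 30 z 0.009 0.02 c [375.3  45.8] wh [170.3  23. ] ang 36.8 mean [0.43  0.087]
wjar 136 z 0.095 0.103 c [496.8 -22.7] wh [39.  42.3] ang 28.6 mean [ 0.497 -0.023]
rjar 136 z 0.103 0.111 c [ 445.4 -119.9] wh [37.4 40.4] ang 2.5 mean [ 0.446 -0.12 ]
mug 641 z -0.061 0.106 c [ 419.9 -295.6] wh [118.4 634.2] ang 11.2 mean [ 0.469 -0.508]
tom 400 z 0.001 0.07 c [401.2 243.4] wh [515.8  69.8] ang 74.2 mean [0.46  0.452]
```

View pics/crop.png

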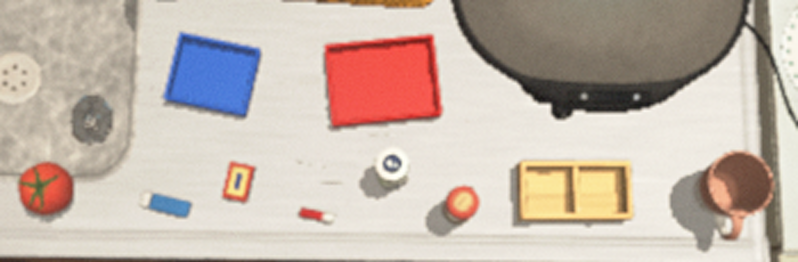

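The crop shows slightly rotated trays, matchbox and lighter; the battery's red end is on the left at about (310,213) and its grey end on the right. I'll redo the fits with rays cast onto planes.

```bash
cat >> h.py <<'E'
def ray(name,uv,z,m=None):
    m=m or camera_model(name);T=np.linalg.inv(np.array(m['camera_from_world']))
    uv=np.asarray(uv,float);D=np.stack([(uv[:,0]-m['cx'])/m['fx'],-(uv[:,1]-m['cy'])/m['fy'],-np.ones(len(uv))],-1)@T[:3,:3].T
    o=T[:3,3];return (o+D*((z-o[2])/D[:,2])[:,None])[:,:2]
def fit(name,mask,z,m=None):
    k,lab,st,_=cv2.connectedComponentsWithStats(mask.astype(np.uint8));b=1+np.argmax(st[1:,4])
    v,u=np.nonzero(lab==b)
    e=np.array([[-.5,-.5],[.5,.5],[-.5,.5],[.5,-.5]])
    uv=(np.stack([u,v],1)[:,None]+e).reshape(-1,2)
    X=ray(name,uv,z,m)*1000
    (c,wh,a)=cv2.minAreaRect(X.astype(np.float32))
    if wh[0]<wh[1]: wh=wh[::-1];a+=90
    return np.round(c,1),np.round(wh,1),round((a+90)%180-90,1) # long-axis angle from world x
E
python3 - <<'E'
from h import *
z=np.load('top.npz');im,d=z['im'],z['d'];P=pts('top',d)
hsv=cv2.cvtColor(im,cv2.COLOR_RGB2HSV);S=hsv[...,1].astype(int);V=hsv[...,2]
f=im.astype(int)
reg=dict(blue=(145,140,60,50,.022),red=(218,140,60,50,.022),caddy=(300,195,62,38,.036),match=(173,197,25,24,.014),light=(138,209,32,18,.011),batt=(206,215,26,16,.01))
for n,(x,y,w,h,zz) in reg.items():
    mk=np.zeros(S.shape,bool);mk[y:y+h,x:x+w]=(S[y:y+h,x:x+w]>80)&(V[y:y+h,x:x+w]>90)
    print(n,*fit('top',mk,zz))
for n,(x,y,w,h) in dict(wjar=(240,190,28,26),rjar=(270,205,26,28),mug=(380,190,45,52)).items():
    p=P[y:y+h,x:x+w].reshape(-1,3);p=p[d[y:y+h,x:x+w].ravel()>0];zt=np.percentile(p[:,2],98)
    p=p[p[:,2]>(zt-.008 if n!='mug' else .03)]
    print(n,zt.round(3),p[:,:2].mean(0).round(3),p[:,:2].min(0).round(3),p[:,:2].max(0).round(3))
E
```

```text
blue [639.6 241.7] [126.2 106. ] 79.3
red [634.7  -7.2] [166.7 128.6] -83.5
caddy [ 473.1 -283.4] [166.4  85.3] -89.2
match [482.6 198.9] [56.9 40.1] -10.6
light [447.4 296.4] [58.4 24.5] 76.7
batt [437.9  93.2] [37.3 16.7] 81.3
wjar 0.102 [ 0.499 -0.022] [ 0.479 -0.044] [ 0.52  -0.001]
rjar 0.11 [ 0.447 -0.119] [ 0.426 -0.14 ] [ 0.467 -0.097]
mug 0.106 [ 0.472 -0.505] [ 0.403 -0.544] [ 0.524 -0.453]
```

Call:
{"method": "play_rows", "body": {
  "rows": [
    [[0,0,0,-0.144,1],[0,0,0,-0.144,1],[0,0,0,-0.144,1],[0,0,0,-0.144,1],[0,0,0,-0.144,1],[0,0,0,-0.144,1],[0,0,0,-0.144,1],[0,0,0,-0.146,1],[0.04,0.02,0,0,1],[0.04,0.02,0,0,1]]
  ],
  "force": 40
}}

```text
clock: 1.1
position: [0.2725, -0.4454, 0.2472]
ee_rot: [[0.002, 1.0, -0.0], [1.0, -0.002, 0.001], [0.001, -0.0, -1.0]]
ft_force: [0.5, 0.3, -0.5]
opening: 0.0854
grip_force: 0.0
```

Call:
{"method": "play_rows", "body": {
  "rows": [
    [[0.0408,0.0218,0,0,1],[0.0408,0.0218,0,0,1],[0.0408,0.0218,0,0,1],[0.0408,0.0218,0,0,1],[0.0408,0.0218,0,0,1],[0.0408,0.0218,0,0,1],[0.0408,0.0218,0,0,1],[0.0408,0.0218,0,0,1],[0,0,0.02,0,1],[0,0,0,0,1]]
  ]
}}

```text
clock: 2.1
position: [0.4462, -0.1173, 0.2262]
ee_rot: [[-0.004, 1.0, -0.004], [1.0, 0.004, 0.002], [0.002, -0.004, -1.0]]
ft_force: [-1.1, 0.9, 0.4]
opening: 0.0857
grip_force: 0.0
```

```bash
python3 - <<'E'
from h import *
im,d=read_camera('wrist');m=camera_model('wrist');np.savez('w1.npz',im=im,d=d);save('w1',im)
P=pts('wrist',d,m);ok=d>0
q=P[ok&(P[...,2]>.095)&(P[...,2]<.13)]
print(state()['position'].round(4),len(q),q.mean(0).round(4) if len(q) else 0,q.min(0).round(4),q.max(0).round(4))
E
```

```text
[ 0.4462 -0.1184  0.2272] 8001 [ 0.5099 -0.0898  0.1024] [ 0.426 -0.307  0.095] [0.6581 0.0027 0.1103]
```

View pics/w1.png

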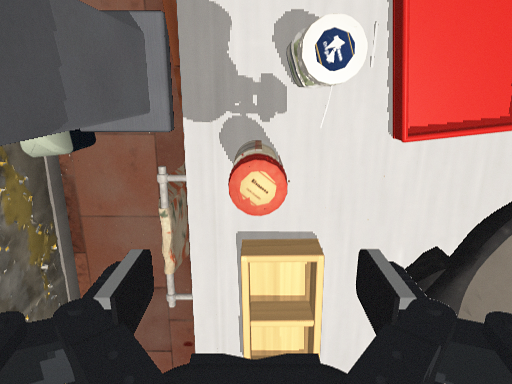

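The wrist view shows the red cap at (258,185), the white cap at (334,50), the caddy at (282,300) and the red tray at upper right. I'll refine these with rays.

```bash
python3 - <<'E'
from h import *
z=np.load('w1.npz');im,d=z['im'],z['d'];m=camera_model('wrist');P=pts('wrist',d,m)
for n,(x,y,w,h),zt in(('red',(215,130,90,100),.106),('white',(280,0,95,95),.098)):
    M=np.zeros(d.shape,bool);M[y:y+h,x:x+w]=True
    M&=(P[...,2]>zt-.004)&(d>0)
    v,u=np.nonzero(M);(cx,cy),r=cv2.minEnclosingCircle(np.stack([u,v],1).astype(np.float32))
    print(n,M.sum(),P[M].mean(0).round(4),np.percentile(P[M],[1,99],axis=0).round(4).tolist(),cx,cy,r,ray('wrist',[[cx,cy]],zt,m))
M=np.zeros(d.shape,bool);M[232:352,230:330]=True
M&=(P[...,2]>.03)&(P[...,2]<.05)
print('caddy',np.percentile(P[M],[1,99],axis=0).round(4).tolist())
M&=(abs(P[...,2]-.04)<.005);r=P[M];print([ (round(y,3),r[abs(r[:,1]-y)<.004][:,0].min().round(4),r[abs(r[:,1]-y)<.004][:,0].max().round(4)) for y in(-.22,-.24,-.26,-.29)])
E
```

```text
red 2663 [ 0.4488 -0.1157  0.1079] [[0.4284, -0.1367, 0.1038], [0.469, -0.0956, 0.1097]] 257.63177490234375 185.98916625976562 29.477712631225586 [[ 0.44880279 -0.11613278]]
white 3679 [ 0.5002 -0.02    0.0996] [[0.4793, -0.0415, 0.0963], [0.5214, 0.0007, 0.1015]] 332.8333435058594 47.83333206176758 36.30514144897461 [[ 0.49998267 -0.01978503]]
caddy [[0.4335, -0.3189, 0.0304], [0.5166, -0.204, 0.043]]
[(-0.22, np.float64(0.4328), np.float64(0.5156)), (-0.24, np.float64(0.4337), np.float64(0.5165)), (-0.26, np.float64(0.4335), np.float64(0.5174)), (-0.29, np.float64(0.4344), np.float64(0.5178))]
```

Call:
{"method": "play_rows", "body": {
  "rows": [
    [[0.001,0.002,0.04,0,1],[0,0,0.04,0,1],[0,0,0.04,0,1],[0,0,0.031,0,1],[0,0,0,0,1],[0,0,0,0,0],[0,0,0,0,0],[0,0,0,0,0],[0,0,0,0,0],[0,0,0,0,0]]
  ],
  "force": 40
}}

```text
clock: 3.15
position: [0.4506, -0.1193, 0.0793]
ee_rot: [[0.0, 1.0, 0.003], [1.0, -0.0, -0.002], [-0.002, 0.003, -1.0]]
ft_force: [-2.0, -0.8, 6.3]
opening: 0.0433
grip_force: 39.6
```

Call:
{"method": "play_rows", "body": {
  "rows": [
    [[0,0,-0.02,0,0],[0,0,-0.03,0,0],[0,0,-0.03,0,0],[-0.034,0.0045,0,0,0],[-0.034,0.0045,0,0,0],[-0.034,0.0045,0,0,0],[-0.034,0.0045,0,0,0],[-0.034,0.0045,0,0,0],[-0.034,0.0045,0,0,0],[0,0,0,0,0]]
  ]
}}

```text
clock: 4.15
position: [0.4772, -0.3269, 0.158]
ee_rot: [[0.004, 1.0, 0.002], [1.0, -0.004, -0.003], [-0.003, 0.002, -1.0]]
ft_force: [0.3, 1.1, -1.7]
opening: 0.0434
grip_force: 40.8
```

```bash
python3 - <<'E'
from h import *
s=state();print(s['position'].round(4),s['opening'],s['grip_force'],s['ft_force'])
im,d=read_camera('wrist');save('w2',im)
E
```

```text
[ 0.4772 -0.3269  0.158 ] 0.04341105359418408 40.76720914046746 [ 0.25423793  1.06612287 -1.65132828]
```

View pics/w2.png

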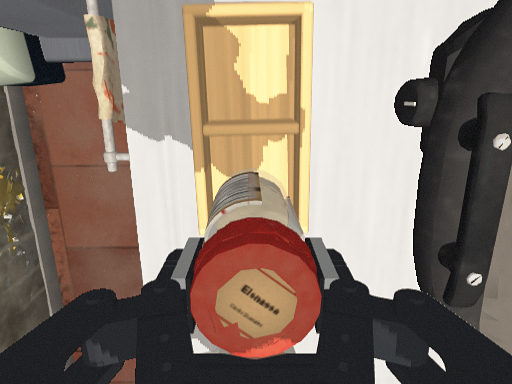

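The jar is held over the far bay, with its cap at (255,290) and the caddy from (185,0) to (312,240). I'll lower it.

Call:
{"method": "play_rows", "body": {
  "rows": [
    [[0.004,-0.001,0.02,0,0],[0,0,0.02,0,0],[0,0,0.015,0,0],[0,0,0.01,0,0],[0,0,0.005,0,0],[0,0,0.003,0,0],[0,0,0,0,0],[0,0,0,0,0],[0,0,0,0,0],[0,0,0,0,0]]
  ]
}}

```text
clock: 5.2
position: [0.4754, -0.3187, 0.0848]
ee_rot: [[0.0, 1.0, 0.001], [1.0, -0.0, -0.001], [-0.001, 0.001, -1.0]]
ft_force: [0.8, -0.7, -0.5]
opening: 0.0437
grip_force: 40.8
```

Call:
{"method": "play_rows", "body": {
  "rows": [
    [[0,0,0.0015,0,0],[0,0,0.0015,0,0],[0,0,0,0,0],[0,0,0,0,0.75],[0,0,0,0,0.75],[0,0,0,0,0.75],[0,0,-0.01,0,0.85],[0,0,-0.03,0,1],[0,0,-0.05,0,1],[0,0,-0.04,0,1]]
  ]
}}

```text
clock: 6.2
position: [0.4752, -0.3184, 0.2138]
ee_rot: [[0.0, 1.0, 0.0], [1.0, -0.0, -0.0], [-0.0, 0.0, -1.0]]
ft_force: [0.6, -0.7, 0.2]
opening: 0.0856
grip_force: 0.0
```

Call:
{"method": "play_rows", "body": {
  "rows": [
    [[0.0425,0.0035,0,0,1],[0.0425,0.0035,0,0,1],[0.0425,0.0035,0,0,1],[0.0425,0.0035,0,0,1],[0.0425,0.0035,0,0,1],[0.0425,0.0035,0,0,1],[0.0425,0.0035,0,0,1],[0,0,0,0,1],[0,0,0,0,1],[0,0,0,0,1]]
  ]
}}

```text
clock: 7.2
position: [0.4998, -0.0215, 0.2116]
ee_rot: [[0.0, 1.0, 0.0], [1.0, -0.0, -0.0], [-0.0, 0.0, -1.0]]
ft_force: [0.6, 0.0, -0.8]
opening: 0.0854
grip_force: 0.0
```

```bash
python3 - <<'E'
from h import *
s=state();print(s['position'].round(4))
im,d=read_camera('wrist');m=camera_model('wrist');P=pts('wrist',d,m)
M=(P[...,2]>.094)&(P[...,2]<.11)&(d>0)&(abs(P[...,0]-.5)<.05)&(abs(P[...,1]+.02)<.05)
print(P[M].mean(0).round(4),np.percentile(P[M],[1,99],axis=0).round(4).tolist())
im,d=read_camera('top');save('t2',cv2.resize(im[130:245,80:430],None,fx=2.28,fy=2.28,interpolation=cv2.INTER_CUBIC))
P=pts('top',d);M=(P[...,2]>.09)&(P[...,2]<.13)&(d>0)&(abs(P[...,0]-.475)<.06)&(abs(P[...,1]+.32)<.06)
print(P[M].mean(0).round(4),np.percentile(P[M],[1,99],axis=0).round(4).tolist())
E
```

```text
[ 0.4998 -0.0215  0.2116]
[ 0.5003 -0.0183  0.0984] [[0.4793, -0.0402, 0.0957], [0.5211, 0.0022, 0.1001]]
[ 0.472  -0.3157  0.1088] [[0.4514, -0.3385, 0.0919], [0.4941, -0.2955, 0.1158]]
```

View pics/t2.png

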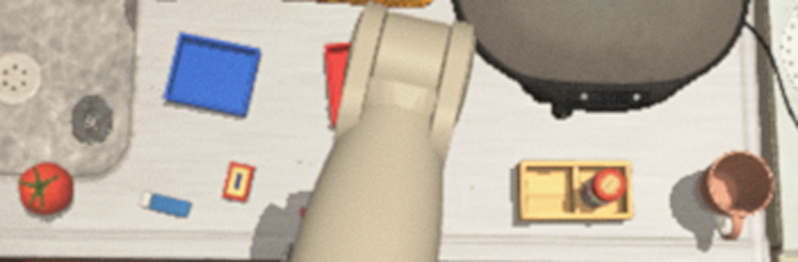

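The red jar stands in the right-hand bay, cap at crop (608,185). White jar next.

Call:
{"method": "play_rows", "body": {
  "rows": [
    [[0.002,0.0005,0.04,0,1],[0,0,0.04,0,1],[0,0,0.04,0,1],[0,0,0.022,0,1],[0,0,0,0,1],[0,0,0,0,0],[0,0,0,0,0],[0,0,0,0,0],[0,0,0,0,0],[0,0,0,0,0]]
  ]
}}

```text
clock: 8.3
position: [0.5017, -0.0194, 0.0715]
ee_rot: [[0.0, 1.0, 0.004], [1.0, -0.0, -0.001], [-0.001, 0.004, -1.0]]
ft_force: [-0.8, -1.0, 5.4]
opening: 0.0478
grip_force: 40.7
```

Call:
{"method": "play_rows", "body": {
  "rows": [
    [[0,0,-0.02,0,0],[0,0,-0.03,0,0],[0,0,-0.03,0,0],[-0.0375,-0.0045,0,0,0],[-0.0375,-0.0045,0,0,0],[-0.0375,-0.0045,0,0,0],[-0.0375,-0.0045,0,0,0],[-0.0375,-0.004,0,0,0],[-0.0375,-0.004,0,0,0],[0,0,0,0,0]]
  ]
}}

```text
clock: 9.3
position: [0.4747, -0.2487, 0.1506]
ee_rot: [[0.005, 1.0, 0.003], [1.0, -0.005, -0.004], [-0.004, 0.003, -1.0]]
ft_force: [0.6, 0.6, -1.1]
opening: 0.0484
grip_force: 41.9
```

Call:
{"method": "play_rows", "body": {
  "rows": [
    [[0,0,0.02,0,0],[0,0,0.02,0,0],[0,0,0.015,0,0],[0,0,0.01,0,0],[0,0,0.005,0,0],[0,0,0.003,0,0],[0,0,0.0015,0,0],[0,0,0.0015,0,0],[0,0,0,0,0],[0,0,0,0,0]]
  ]
}}

```text
clock: 10.3
position: [0.4744, -0.2443, 0.0755]
ee_rot: [[0.0, 1.0, 0.001], [1.0, -0.0, -0.002], [-0.002, 0.001, -1.0]]
ft_force: [-4.4, 2.2, 10.0]
opening: 0.0479
grip_force: 42.9
```

Call:
{"method": "play_rows", "body": {
  "rows": [
    [[0,0,0,0,0.75],[0,0,0,0,0.75],[0,0,0,0,0.75],[0,0,-0.01,0,0.85],[0,0,-0.03,0,1],[0,0,-0.05,0,1],[0,0,-0.04,0,1],[0,0,0,0,1],[0,0,0,0,1],[0,0,0,0,1]]
  ]
}}

```text
clock: 11.3
position: [0.4736, -0.2435, 0.2025]
ee_rot: [[0.0, 1.0, -0.001], [1.0, -0.0, 0.001], [0.001, -0.001, -1.0]]
ft_force: [-0.8, 0.3, -0.2]
opening: 0.0855
grip_force: 0.0
```

Call:
{"method": "play_rows", "body": {
  "rows": [
    [[0.041,-0.0046,0,0,1],[0.041,-0.0046,0,0,1],[0.041,-0.0046,0,0,1],[0.041,-0.0046,0,0,1],[0.041,-0.0046,0,0,1],[0.041,-0.0046,0,0,1],[0.041,-0.0046,0,0,1],[0.041,-0.0046,0,0,1],[0,0,0,0,1],[0,0,0,0,1]]
  ]
}}

```text
clock: 12.3
position: [0.4363, 0.0848, 0.202]
ee_rot: [[-0.003, 1.0, -0.003], [1.0, 0.003, -0.001], [-0.001, -0.003, -1.0]]
ft_force: [-0.5, 0.2, 0.7]
opening: 0.0857
grip_force: 0.0
```

```bash
python3 - <<'E'
from h import *
s=state();print(s['position'].round(4))
im,d=read_camera('wrist');m=camera_model('wrist');np.savez('w3.npz',im=im,d=d);save('w3',im)
P=pts('wrist',d,m);np.save('P3.npy',P)
import json;json.dump({k:np.array(v).tolist() for k,v in m.items() if k!='name'},open('m3.json','w'))
E
```

```text
[0.4363 0.0848 0.202 ]
```

View pics/w3.png

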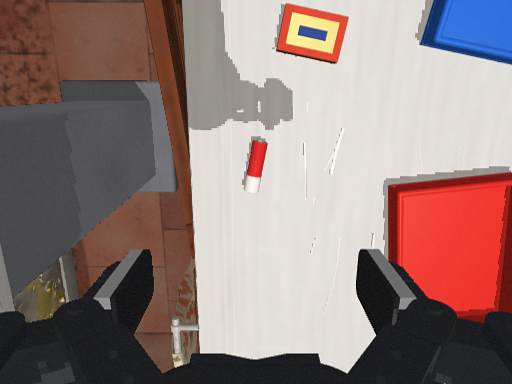

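The wrist view shows the battery from (260,141) to (251,191), the matchbox at (313,33), and the red and blue trays on the right.

```bash
python3 - <<'E'
from h import *
import json
z=np.load('w3.npz');im,d=z['im'],z['d'];m=json.load(open('m3.json'));P=np.load('P3.npy')
hsv=cv2.cvtColor(im,cv2.COLOR_RGB2HSV);S=hsv[...,1].astype(int)
def box(x,y,w,h): M=np.zeros(d.shape,bool);M[y:y+h,x:x+w]=True;return M
B=box(235,130,45,70);M=B&((S>80));print('batt red',*fit('wrist',M,.009,m))
M=B&(P[...,2]>.006);print('batt depth',*fit('wrist',M,.009,m))
M=B&((S>80)|(im.min(2)>238));print('batt col',*fit('wrist',M,.009,m))
print(ray('wrist',[[260,141],[251,191]],.009,m), P[180:183,330].round(4)[0])
print('match',*fit('wrist',box(270,0,90,70)&(S>80),.014,m))
E
```

```text
batt red [438.6  91.9] [35.2 15.2] 79.4
batt depth [436.9  85.5] [53. 16.] 79.4
batt col [437.1  84.4] [50.6 15.2] 79.4
[[0.44192054 0.10894409]
 [0.43353951 0.06074936]] [ 5.109e-01  6.950e-02 -1.000e-04]
match [484.4 199.6] [54.5 38.1] -11.3
```

Call:
{"method": "play_rows", "body": {
  "rows": [
    [[0,0.001,0,0.0925,1],[0,0,0.03,0.0925,1],[0,0,0.04,0,0.6],[0,0,0.04,0,0.6],[0,0,0.04,0,0.6],[0,0,0.02,0,0.6],[0,0,0.008,0,0.6],[0,0,0.003,0,0.6],[0,0,0,0,0.6],[0,0,0,0,0.6]]
  ]
}}

```text
clock: 13.35
position: [0.4396, 0.0837, 0.0234]
ee_rot: [[0.185, 0.983, 0.002], [0.983, -0.185, -0.0], [0.0, 0.002, -1.0]]
ft_force: [0.1, 0.2, 1.3]
opening: 0.0512
grip_force: 0.0
```

Call:
{"method": "play_rows", "body": {
  "rows": [
    [[0,0,0,0,0],[0,0,0,0,0],[0,0,0,0,0],[0,0,0,0,0],[0,0,0,0,0],[0,0,-0.01,0,0],[0,0,-0.03,0,0],[0,0,-0.03,0,0],[0,0,0,0,0],[0,0,0,0,0]]
  ],
  "force": 30
}}

```text
clock: 14.35
position: [0.4391, 0.0841, 0.0932]
ee_rot: [[0.184, 0.983, 0.002], [0.983, -0.184, -0.0], [0.0, 0.002, -1.0]]
ft_force: [1.5, -0.4, -0.1]
opening: 0.0153
grip_force: 29.4
```

Call:
{"method": "play_rows", "body": {
  "rows": [
    [[0.032,0.028,0,0,0],[0.032,0.028,0,0,0],[0.032,0.028,0,0,0],[0.032,0.028,0,0,0],[0.032,0.028,0,0,0],[0.032,0.028,0,0,0],[0,0,0.02,0,0],[0,0,0.02,0,0],[0,0,0,0,0],[0,0,0,0,0]]
  ]
}}

```text
clock: 15.35
position: [0.6374, 0.2415, 0.0507]
ee_rot: [[0.184, 0.983, -0.004], [0.983, -0.184, -0.001], [-0.002, -0.003, -1.0]]
ft_force: [-0.4, 0.6, -0.3]
opening: 0.0156
grip_force: 29.5
```

```bash
python3 - <<'E'
from h import *
s=state();print(s['position'].round(4),s['opening'],s['grip_force'])
im,d=read_camera('wrist');save('w4',im)
E
```

```text
[0.6374 0.2415 0.0507] 0.015563235972480896 29.48218435049057
```

View pics/w4.png

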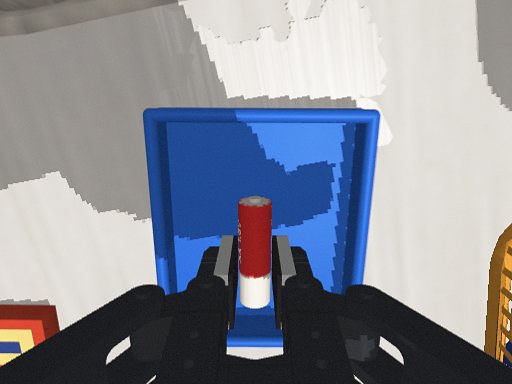

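The battery is held at (255,250), centred over the blue tray and aligned with it. I'll lower it and release.

Call:
{"method": "play_rows", "body": {
  "rows": [
    [[0,0,0.01,0,0],[0,0,0.008,0,0],[0,0,0.004,0,0],[0,0,0,0,0],[0,0,0,0,0],[0,0,0,0,0.2],[0,0,0,0,0.35],[0,0,0,0,0.4],[0,0,-0.02,0,0.4],[0,0,-0.04,0,0.4]]
  ]
}}

```text
clock: 16.4
position: [0.6361, 0.2412, 0.087]
ee_rot: [[0.184, 0.983, -0.007], [0.983, -0.184, -0.002], [-0.003, -0.007, -1.0]]
ft_force: [-0.5, -0.0, 0.4]
opening: 0.0343
grip_force: 0.0
```

Call:
{"method": "play_rows", "body": {
  "rows": [
    [[0,0,-0.05,0,0.7],[0,0,-0.05,0,1],[0,-0.038,0,0,1],[0,-0.038,0,0,1],[0,-0.038,0,0,1],[0,-0.038,0,0,1],[0,0,0,0,1],[0,0,0,0,1],[0,0,0,0,1],[0,0,0,0,1]]
  ]
}}

```text
clock: 17.4
position: [0.4908, 0.2697, 0.1903]
ee_rot: [[0.185, 0.983, 0.001], [0.983, -0.185, 0.0], [0.0, 0.001, -1.0]]
ft_force: [-0.1, -0.5, 0.3]
opening: 0.0855
grip_force: 0.0
```

```bash
python3 - <<'E'
from h import *
s=state();print(s['position'].round(4),s['ee_rot'].round(3).tolist())
im,d=read_camera('wrist');m=camera_model('wrist');np.savez('w5.npz',im=im,d=d,**{k:np.array(v) for k,v in m.items()});save('w5',im)
E
```

```text
[0.4908 0.2697 0.1903] [[0.185, 0.983, 0.001], [0.983, -0.185, 0.0], [0.0, 0.001, -1.0]]
```

View pics/w5.png

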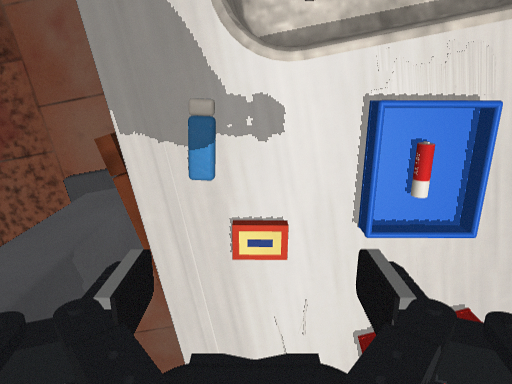

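The battery lies in the blue tray at (422,168). The lighter is at (202,139) and the matchbox at (260,240).

```bash
python3 - <<'E'
from h import *
z=np.load('w5.npz');im,d=z['im'],z['d'];m={k:z[k] for k in('fx','fy','cx','cy','camera_from_world')}
P=pts('wrist',d,m)
hsv=cv2.cvtColor(im,cv2.COLOR_RGB2HSV);S=hsv[...,1].astype(int)
def box(x,y,w,h): M=np.zeros(d.shape,bool);M[y:y+h,x:x+w]=True;return M
print('light d',*fit('wrist',box(180,85,45,110)&(P[...,2]>.006),.011,m))
print('light blue',*fit('wrist',box(180,85,45,110)&(S>80),.011,m))
print('match',*fit('wrist',box(225,210,70,60)&(S>80),.014,m))
print(state()['joints'].round(1))
z=np.load('w3.npz');
import json;m=json.load(open('m3.json'));print('red corner near', ray('wrist',[[388,183],[396,320]],.025,m))
z=np.load('w1.npz')
E
```

```text
light d [450.3 306.2] [73.3 25.5] 77.6
light blue [448.8 298.5] [58.3 24.6] 76.2
match [484.  203.4] [54.3 41.4] -10.6
[ 20.6  17.6  -6.1  66.3  -0.  121.2]
red corner near [[ 0.55813891  0.07334503]
 [ 0.58248598 -0.07235902]]
```

Call:
{"method": "play_rows", "body": {
  "rows": [
    [[0.0257,-0.0426,0,0.04,1],[0,-0.005,0.035,0,0.7],[0,0,0.04,0,0.6],[0,0,0.04,0,0.6],[0,0,0.04,0,0.6],[0,0,0.01,0,0.6],[0,0,0.004,0,0.6],[0,0,0,0,0.6],[0,0,0,0,0],[0,0,0,0,0]]
  ]
}}

```text
clock: 18.45
position: [0.4489, 0.3047, 0.0231]
ee_rot: [[0.223, 0.975, 0.003], [0.975, -0.223, 0.001], [0.002, 0.003, -1.0]]
ft_force: [-1.1, -0.3, 19.9]
opening: 0.0233
grip_force: 21.9
```

Call:
{"method": "play_rows", "body": {
  "rows": [
    [[0,0,0,0,0],[0,0,0,0,0],[0,0,0,0,0],[0,0,-0.01,0,0],[0,0,-0.03,-0.14,0],[0,0,-0.04,-0.14,0],[0,0,-0.01,-0.14,0],[0,0,0,-0.14,0],[0,0,0,-0.14,0],[0,0,0,-0.14,0]]
  ]
}}

```text
clock: 19.45
position: [0.4474, 0.3042, 0.1125]
ee_rot: [[-0.582, 0.813, 0.001], [0.813, 0.582, 0.0], [-0.0, 0.001, -1.0]]
ft_force: [-0.5, -0.8, -0.5]
opening: 0.0227
grip_force: 29.6
```

Call:
{"method": "play_rows", "body": {
  "rows": [
    [[0,0,0,-0.133,0],[0,0,0,-0.133,0],[0,0,0,-0.133,0],[0,0,0,-0.133,0],[0,0,0,-0.133,0],[0,0,0,-0.133,0],[0,0,0,-0.133,0],[0,0,0,-0.133,0],[0,0,0,0,0],[0,0,0,0,0]]
  ]
}}

```text
clock: 20.45
position: [0.4474, 0.3041, 0.1118]
ee_rot: [[-0.994, -0.105, 0.0], [-0.105, 0.994, 0.0], [-0.0, 0.0, -1.0]]
ft_force: [-0.1, 0.3, -0.7]
opening: 0.0227
grip_force: 29.6
```

```bash
python3 - <<'E'
from h import *
s=state();R=s['ee_rot'];print(s['position'].round(4),R.round(3).tolist(),s['joints'].round(1),s['grip_force'])
print('to', R.T@(np.array([.638,-.032,.11])-s['position']))
d=np.load('top.npz')['d'];P=pts('top',d);M=(d>0)&(P[...,2]>.03)&(P[...,0]>.55)&(P[...,0]<.72)&(P[...,1]>-.25)&(P[...,1]<.1)
q=P[M]
for x in(.56,.6,.64,.68,.71):
    r=q[abs(q[:,0]-x)<.01];print(x,r[:,1].max().round(3) if len(r) else None,r[:,2].max().round(3) if len(r) else None)
E
```

```text
[0.4474 0.3041 0.1118] [[-0.994, -0.105, 0.0], [-0.105, 0.994, 0.0], [-0.0, 0.0, -1.0]] [ 25.7  18.8 -16.1  55.1  -0.   19.7] 29.576842188835144
to [-0.15425516 -0.35425545  0.00185666]
0.56 0.056 0.035
0.6 0.067 0.102
0.64 0.071 0.112
0.68 0.058 0.133
0.71 -0.11 0.142
```

Call:
{"method": "play_rows", "body": {
  "rows": [
    [[-0.0171,-0.0394,0,0,0],[-0.0171,-0.0394,0,0,0],[-0.0171,-0.0394,0,0,0],[-0.0171,-0.0394,0,0,0],[-0.0171,-0.0394,0,0,0],[-0.0171,-0.0394,0,0,0],[-0.0171,-0.0394,0,0,0],[-0.0171,-0.0394,0,0,0],[-0.0171,-0.0394,0,0,0],[0,0,0,0,0]]
  ]
}}

```text
clock: 21.45
position: [0.6415, -0.037, 0.1114]
ee_rot: [[-0.995, -0.1, 0.003], [-0.1, 0.995, -0.002], [-0.003, -0.002, -1.0]]
ft_force: [-0.0, -0.1, -0.0]
opening: 0.0227
grip_force: 29.6
```

```bash
python3 - <<'E'
from h import *
s=state();print(s['position'].round(4),s['opening'],s['grip_force'])
im,d=read_camera('wrist');save('w6',im)
E
```

```text
[ 0.6415 -0.037   0.1114] 0.02272332906751235 29.636275470256805
```

View pics/w6.png

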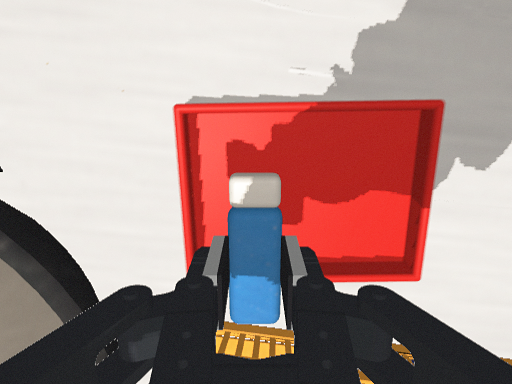

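The lighter at (255,250) is held over the left half of the red tray, whose rim runs from (178,103) to (440,280); the pan is clear on the left. I'll lower it.

Call:
{"method": "play_rows", "body": {
  "rows": [
    [[0,0,0.03,0,0],[0,0,0.03,0,0],[0,0,0.015,0,0],[0,0,0.006,0,0],[0,0,0.003,0,0],[0,0,0,0,0],[0,0,0,0,0.3],[0,0,0,0,0.42],[0,0,0,0,0.42],[0,0,0,0,0.42]]
  ]
}}

```text
clock: 22.5
position: [0.639, -0.0319, 0.0277]
ee_rot: [[-0.994, -0.108, 0.001], [-0.108, 0.994, -0.0], [-0.001, -0.0, -1.0]]
ft_force: [0.3, -0.2, -0.3]
opening: 0.036
grip_force: 0.0
```

Call:
{"method": "play_rows", "body": {
  "rows": [
    [[0,0,-0.02,0,0.42],[0,0,-0.04,0,0.42],[0,0,-0.05,0,0.6],[0,0,-0.05,0,1],[0,0,0,0,1],[0,0,0,0,1],[0,0,0,0.075,1],[0,0,0,0.075,1],[0,0,0,0.075,1],[0,0,0,0.07,1]]
  ]
}}

```text
clock: 23.5
position: [0.6374, -0.0317, 0.1847]
ee_rot: [[-0.982, 0.189, -0.004], [0.189, 0.982, 0.001], [0.004, -0.0, -1.0]]
ft_force: [-1.1, 0.4, 0.4]
opening: 0.0852
grip_force: 0.0
```

```bash
python3 - <<'E'
from h import *
s=state();R=s['ee_rot'];print(s['position'].round(4),R.round(3).tolist())
print('to', R.T@(np.array([.484,.2015,.19])-s['position']))
im,d=read_camera('wrist');m=camera_model('wrist')
hsv=cv2.cvtColor(im,cv2.COLOR_RGB2HSV)
print('lighter',*fit('wrist',(hsv[...,1]>80)&(hsv[...,0]>95)&(hsv[...,0]<125)&(hsv[...,2]>60),.015,m))
print('red',*fit('wrist',(hsv[...,1]>120)&((hsv[...,0]<8)|(hsv[...,0]>172)),.022,m))
save('w7',im)
E
```

```text
[ 0.6374 -0.0317  0.1847] [[-0.982, 0.189, -0.004], [0.189, 0.982, 0.001], [0.004, -0.0, -1.0]]
to [ 0.19470894  0.2000189  -0.00454968]
lighter [634.6 177.8] [103.8  23.2] 0.7
red [636.7  -5.9] [164.7 124.2] -84.0
```

View pics/w7.png

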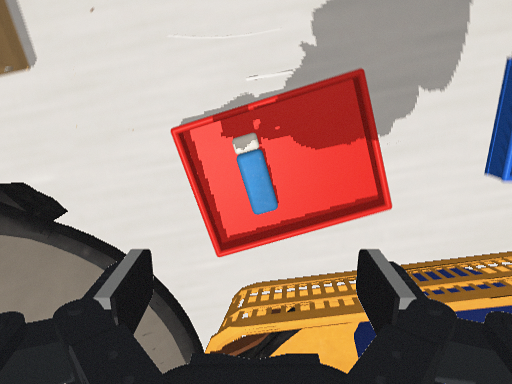

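The lighter lies flat in the red tray at (255,175). Matchbox next.

Call:
{"method": "play_rows", "body": {
  "rows": [
    [[0.0324,0.0333,0,0,1],[0.0324,0.0333,0,0,1],[0.0324,0.0333,0,0,1],[0.0324,0.0333,0,0,1],[0.0324,0.0333,0,0,1],[0.0324,0.0333,0,0,1],[0,0,0.03,0,1],[0,0,0.04,0,1],[0,0,0,0,1],[0,0,0,0,1]]
  ]
}}

```text
clock: 24.55
position: [0.4833, 0.2002, 0.1162]
ee_rot: [[-0.983, 0.185, -0.004], [0.185, 0.983, -0.001], [0.004, -0.002, -1.0]]
ft_force: [0.8, 0.7, 0.3]
opening: 0.0855
grip_force: 0.0
```

Call:
{"method": "play_rows", "body": {
  "rows": [
    [[0,0,0.04,0,1],[0,0,0.035,0,1],[0,0,0.011,0,1],[0,0,0.004,0,1],[0,0,0,0,1],[0,0,0,0,0],[0,0,0,0,0],[0,0,0,0,0],[0,0,0,0,0],[0,0,0,0,0]]
  ],
  "force": 25
}}

```text
clock: 25.55
position: [0.4854, 0.2007, 0.0283]
ee_rot: [[-0.983, 0.186, 0.002], [0.186, 0.983, 0.0], [-0.002, 0.001, -1.0]]
ft_force: [-1.2, -0.1, 6.0]
opening: 0.0345
grip_force: 24.4
```

Call:
{"method": "play_rows", "body": {
  "rows": [
    [[0,0,-0.02,0,0],[0,0,-0.03,-0.1,0],[0,0,-0.03,-0.1,0],[0,0,0,-0.095,0],[-0.0256,-0.0381,0,0,0],[-0.0256,-0.0381,0,0,0],[-0.0256,-0.0381,0,0,0],[-0.0256,-0.0381,0,0,0],[-0.0256,-0.0381,0,0,0],[0,0,0,0,0]]
  ]
}}

```text
clock: 26.55
position: [0.6366, 0.0201, 0.1073]
ee_rot: [[-0.995, -0.102, 0.004], [-0.102, 0.995, -0.002], [-0.004, -0.002, -1.0]]
ft_force: [-0.3, 0.0, -0.8]
opening: 0.0346
grip_force: 25.0
```

Call:
{"method": "play_rows", "body": {
  "rows": [
    [[0,0,0.02,0,0],[0,0,0.02,0,0],[0,0,0,0,0],[0,0,0,0,0],[0,0,0,0,0],[0,0,0,0,0],[0,0,0,0,0],[0,0,0,0,0],[0,0,0,0,0],[0,0,0,0,0]]
  ]
}}

```text
clock: 27.55
position: [0.6327, 0.025, 0.0674]
ee_rot: [[-0.994, -0.108, 0.0], [-0.108, 0.994, -0.0], [-0.0, -0.0, -1.0]]
ft_force: [1.2, 0.2, 0.7]
opening: 0.0346
grip_force: 25.0
```

```bash
python3 - <<'E'
from h import *
s=state();print(s['position'].round(4),s['opening'],s['grip_force'])
im,d=read_camera('wrist');save('w8',im)
E
```

```text
[0.6327 0.025  0.0674] 0.034617606374379745 25.04450350999832
```

View pics/w8.png

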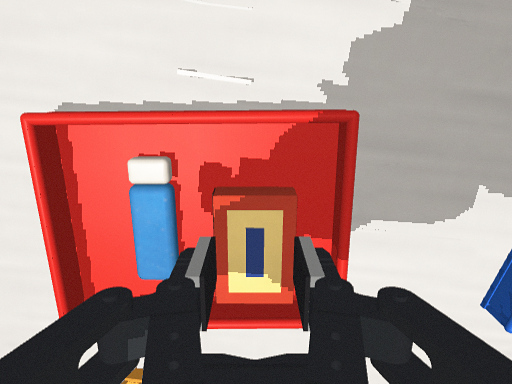

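The matchbox at (255,245) is over the free half of the tray, with the lighter at (153,215) clear of the fingers.

Call:
{"method": "play_rows", "body": {
  "rows": [
    [[0,0,0.02,0,0],[0,0,0.01,0,0],[0,0,0.005,0,0],[0,0,0,0,0],[0,0,0,0,0],[0,0,0,0,0.4],[0,0,0,0,0.52],[0,0,0,0,0.52],[0,0,0,0,0.52],[0,0,0,0,0.52]]
  ]
}}

```text
clock: 28.6
position: [0.6326, 0.025, 0.0322]
ee_rot: [[-0.994, -0.108, -0.0], [-0.108, 0.994, -0.0], [0.0, -0.0, -1.0]]
ft_force: [0.3, 0.2, -0.3]
opening: 0.0443
grip_force: 0.0
```

Call:
{"method": "play_rows", "body": {
  "rows": [
    [[0,0,-0.02,0,0.52],[0,0,-0.04,0,0.52],[0,0,-0.05,0,1],[0,0,-0.05,0,1],[0.04,0,0,0,1],[0.04,0,0,0,1],[0.04,0,0,0,1],[0.04,0,0,0,1],[0.04,0,0,0,1],[0,0,0,0,1]]
  ]
}}

```text
clock: 29.6
position: [0.4279, 0.004, 0.1916]
ee_rot: [[-0.994, -0.107, -0.005], [-0.107, 0.994, 0.001], [0.005, 0.001, -1.0]]
ft_force: [0.3, 0.6, 0.5]
opening: 0.0856
grip_force: 0.0
```

```bash
python3 - <<'E'
from h import *
s=state();print(s['position'].round(4),s['opening'],s['ft_force'].round(1))
im,d=read_camera('top');im2,_=read_camera('scene')
a=cv2.resize(im[135:245,130:420],None,fx=2.7,fy=2.7,interpolation=cv2.INTER_CUBIC)
b=cv2.resize(im2[160:280,150:380],None,fx=2.4,fy=2.4,interpolation=cv2.INTER_CUBIC)
o=np.zeros((a.shape[0]+b.shape[0],max(a.shape[1],b.shape[1]),3),np.uint8);o[:a.shape[0],:a.shape[1]]=a;o[a.shape[0]:,:b.shape[1]]=b;save('end',o)
P=pts('top',d)
for y in(-.245,-.321):
    M=(d>0)&(P[...,2]>.09)&(P[...,2]<.13)&(abs(P[...,0]-.475)<.04)&(abs(P[...,1]-y)<.036);print(np.percentile(P[M],[2,50,98],axis=0).round(3).tolist())
E
```

```text
[0.4279 0.004  0.1916] 0.08561826777023558 [0.3 0.6 0.5]
[[0.451, -0.268, 0.094], [0.472, -0.246, 0.102], [0.492, -0.225, 0.108]]
[[0.452, -0.337, 0.094], [0.472, -0.316, 0.11], [0.493, -0.296, 0.115]]
```

View pics/end.png

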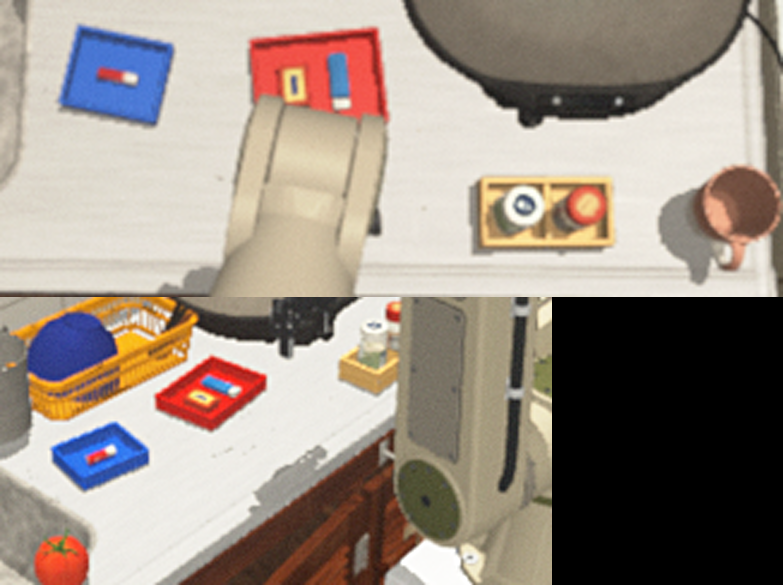

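All five things are in place: battery (118,77), matchbox (293,85), lighter (340,80), and jars (523,207) and (585,207). The tomato and mug are unmoved and the arm touches nothing, so I'll hand in.

```bash
python3 -c "
from plant import close_job
print(close_job())"
```

```text
the job is handed in; nothing more can be done
None
```

The job is handed in: the last pictures show both jars upright in the caddy, one per bay, the matchbox and lighter flat in the red tray, the battery in the blue tray, and the tomato and mug where they were; no verdict was returned.

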